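Make up a service-box kit and a bin kit

ROBOT

A 6-joint arm with a two-finger parallel gripper is mounted at the origin on the work surface. World frame = base frame: x ahead of the robot, y to its left, z up, the work surface at z = 0. Lengths are in m, angles in rad, forces in N, time in s.
With the tool pointing down it reaches from about 0.3 to 0.875 m from the base axis. Payload 6.4 kg.
Tool frame: the origin (TCP) lies on the centre line of the jaws, within the pads' length; the fingertips stand 25 mm ahead of it and the grasp point (between the pads) lies 6 mm ahead of it (ctrl.tip_reach is the distance from the TCP to the fingertips, in m); z points along the fingers, y is the line along which they close (so a half turn about z gives the same grasp; the last joint's range is limited). The gripper opens to 85 mm and grips with 20 to 120 N. Pads are 22 mm wide; open, the fingers measure 114 mm over their backs; the gripper's body (76 mm by 85 mm) begins 54 mm behind the grasp point. The pads swing forward as they close: fully open they stand 13 mm farther back than shut.
Start: joints at [-1.371, 0.181, 1.607, -0, 1.354, -0.206], TCP at [0.227, -0.528, 0.223] pointing down, gripper open.
Joint ranges: [-2.99, 2.99], [-0.89, 2.07], [0.3, 2.58], [-1.14, 4.28], [0, 2.63], [-3.12, 3.12]. Speed limits (rad/s): [2.57, 2.57, 3.01, 3.14, 3.14, 3.14].

INTERFACE

Orientations are given as a unit quaternion [w, x, y, z].
In Python, from bench import ctrl gives the robot as it stands.
- The arm moves only by the tool servo_tool, never from a script. Its argument "motion" is a list that holds one entry, the list of rows, each a list of 5 numbers: the shift along the tool's x, y, z in cm, then the turn about the tool's z in degrees, then the closure, from -1 (fully open) to 1 (shut). In form: [[[dx, dy, dz, twist, claw], ...]]. A call has 1 to 5 rows; each row is the pose to reach, as a shift and turn from the pose commanded when the call began, along the tool's axes at that moment; what a row does not reach only later rows make up. A row lasts 1/10 s, in which the tool goes at most 50 mm and 8.59 degrees, less where a joint would pass 70% of its speed; a pose out of reach is approached as far as the arm can. A call with a gripper value outside its range is refused whole. The fingers move at their own pace and stop on an object; the grip force is fixed at half the most. Time passes only in rows, so rows that repeat a pose let the fingers close. It gives the time, the measured TCP pose, the force, the opening and the grip force at its end, in the units of the state.
- ctrl.get_obs(): the state, without advancing time (a new reading comes with each control period).
- ctrl.camera(name): name is "side" or "top"; returns a dict with "pixels" (420x560x3 uint8, red, green, blue), "depth" (420x560 float32, m along the optical axis (not along the pixel's ray), 0 where there is no reading), "fx", "fy", "cx", "cy" (pixels), "R" (3x3) and "t" (3): a world point X has camera coordinates R X + t. Camera axes: x right, y down, z forward; pixel columns grow to the right and rows downward; lengths in m; the calibration is good to about 2 mm. A picture is of the moment at which its call begins.
- ctrl.hand_in(): hands the job in; it is judged then, once.
The state is a dict: "time_s": time; "q": joint angles; "dq": joint speeds; "joint_efforts": joint torques, N m; "eef_pos": TCP position; "eef_rot": TCP orientation; "wrist_force": force on the tool from outside, world axes, zero at the start; "torque": the same for the moment, N m; "opening": opening from 0.0 (shut) to 1.0 (fully open); "grasp_force": force on a finger pad.
Only numpy, scipy, OpenCV 4.12 (cv2) and the standard library are available. Lean on these libraries where they do the work, as an engineer would, in place of code of your own. Each camera call takes 0.05 s, during which the arm holds its last target. There are 200 camera calls.

TASK

Make up two kits from the loose parts on the bench. The service box gets the flanged hub and the bolt: lift its top tray over by the bar until it stays open, set the hub flange-down in the empty half of the compartment underneath, lower the tray fully, and only then stand the bolt on its head in the empty half of the tray. The blue bin gets the large collar and the angle bracket, one in each cell in either arrangement, the collar flat and the bracket on its base plate; leave the small collar and the bottle where they are.

Things in the scene. Friction and masses are not known exactly. Their poses are not given: they have to be found in the camera images.
- hub: Bright steel flanged hub, about 0.45 kg, loose, standing on its flange: flange 70 mm diameter and 12 mm thick with six dark dots, and above it a boss 32 mm diameter; 46 mm high in all. Origin: centre of the underside, z up along the boss. Grip it by the boss, whose sides run from 12 to 46 mm above the origin.
- bolt: Dark steel stubby hexagon bolt, about 0.28 kg, loose, standing on its head: head 36 mm across flats and 15 mm high, above it a round shank 24 mm diameter up to 68 mm above the origin. Origin: centre of the head's underside, z up along the shank.
- collar_large: Large bright steel shaft collar (plain ring), about 0.22 kg, loose, lying flat: outside 54 mm, hole 32 mm, 22 mm high. Origin: centre of the underside, z along the ring's axis.
- collar_small: Small bright steel shaft collar (plain ring), about 0.09 kg, loose, lying flat: outside 34 mm, hole 18 mm, 22 mm high. It is spare and belongs to neither kit: it stays where it is (a nudge under 25 mm is allowed). Origin: centre of the underside.
- bracket: Aluminium angle bracket, 0.16 kg, loose, standing on its base plate: plate 44 mm along x, 60 mm along y, 8 mm thick; upright web along one long edge, 10 mm thick along x with its middle plane at x = -17 mm, 60 mm along y, top 50 mm above the origin. Origin: centre of the plate's underside, z up. Grip the web across its 10 mm.
- bin: Blue open plastic bin, fixed: 180 mm along x, 140 mm along y, 50 mm high, walls and floor 4 mm; a 4 mm wall across the middle (plane x = 0, as high as the rim) makes two equal cells, each 84 mm along x by 132 mm along y, centres at x = -44 and x = +44 mm. Origin: centre of the underside on the bench.
- box: Grey steel service box, fixed: 120 mm along x, 200 along y (links reach y = -106 and +106), 55 high, walls and floor 4. Origin: centre of underside. Its compartment, covered by the tray at the start, has a divider at y = +3 to +7 mm: the +y half holds a fixed black insert with sockets (38 mm high), the -y half is empty: x from -56 to +56, y from -96 to +3 mm.
- tray: Grey top tray, 0.35 kg, never turns relative to the box: 114 mm along x, 192 along y, 30 high, walls and floor 3. Origin: centre of underside; down, it is 58 mm above the box's origin. Divider at y = +3 to +7: +y half filled by a black insert, -y half empty (x -54 to +54, y -93 to +3). Lifting bar: 12 mm thick, along y from -50 to +50, at x = +55.5, axis 62 above the origin.
- tray_link (a joint): Angle q of the tray's parallel links: 0 = tray down, 2.18 = open. The tray keeps level; from its down place it shifts along the box's +x by 68*(0.906 - cos(q+0.436)) mm and up by 68*(sin(q+0.436) - 0.423) mm: 39 mm up at q = 1.13; open, 120 mm to +x and 5 mm up, clear of the compartment. Its weight, lightly damped, takes it past the top to the open stop or back down, and keeps it there.
- bottle: White plastic bottle with a black cap, 60 mm diameter, 150 mm high, about 0.3 kg, standing loose beyond the work. A bystander: leave it standing where it is (a nudge under 25 mm is allowed). Origin: centre of the underside.

How it is judged:
By the outcome, as a careful person would: the job done as asked, in the order asked, and still so for the second after the job is handed in, with the robot touching nothing.
It also fails if it takes over 134 s, if anything falls off the work surface, if the arm or the gripper's body presses on something with over 40 N, if the wrist force passes 120 N, or if a joint passes its speed limit or range.

## Working session

There is one attempt and no reset: what is moved stays moved. The work goes in short steps, Python scripts to look and compute and a tool call to move; the robot and the scene stay as the last step left them, time stands still between calls to the robot, and variables do not carry over. Pictures are saved under pics/ and viewed, at most 14 in all, crops included, and the job is handed in when it is done.

Besides the shell and the picture viewer there is one more tool, called after "Emit:" as a command line: name --argument value ..., lists and objects as JSON in quotes. servo_tool: Moves the arm, as the interface text tells. Its arguments: {"type":"object","properties":{"motion":{"type":"array"}},"required":["motion"]}

```bash
mkdir -p pics; cat > h.py <<'E'
import numpy as np, cv2
from bench import ctrl
def shot(n,f=None):
    c=ctrl.camera(n)
    if f: cv2.imwrite('pics/'+f,c['pixels'][:,:,::-1])
    return c
def cloud(c):
    d=c['depth']; v,u=np.mgrid[:d.shape[0],:d.shape[1]]
    P=np.stack([(u-c['cx'])/c['fx']*d,(v-c['cy'])/c['fy']*d,d],-1)
    W=(P-np.array(c['t']))@np.array(c['R']); W[d==0]=np.nan
    return W
def ray(c,u,v,z):
    R=np.array(c['R']);o=-R.T@np.array(c['t']);r=R.T@np.array([(u-c['cx'])/c['fx'],(v-c['cy'])/c['fy'],1]); return o+r*(z-o[2])/r[2]
E
python3 - <<'E'
from h import *
import pickle
for n in('top','side'):
    c=shot(n,n+'0.png'); pickle.dump(c,open(n+'0.pkl','wb'))
    R=np.array(c['R']);print(n,-R.T@np.array(c['t']),R[2],c['fx'])
o=ctrl.get_obs();print(o,ctrl.tip_reach)
E
```

```text
top [ 0.34816411 -0.00230768  1.2728924 ] [ 2.13418309e-01  2.40861440e-04 -9.76960883e-01] 509.48165031811016
side [ 0.45724996 -0.52768093  0.63404875] [ 0.17371533  0.6608813  -0.73010882] 413.2738507471292
{'time_s': 0.1, 'q': array([-1.37127149e+00,  1.81481905e-01,  1.60790945e+00, -1.96412716e-05,
        1.35382433e+00, -2.06302190e-01]), 'dq': array([-0.00071056,  0.00024838, -0.00310716,  0.00059025,  0.00072191,
       -0.00061111]), 'joint_efforts': array([-2.01186924e-05, -4.45876873e+01, -3.52241743e+01, -2.41327298e-04,
        4.17754796e-03, -2.78812263e-05]), 'eef_pos': array([ 0.22690146, -0.52777144,  0.22216505]), 'eef_rot': array([-8.11541389e-04,  9.79482843e-01,  2.01525934e-01, -6.83865425e-06]), 'wrist_force': array([-0.49874457, -0.40599598,  0.25651843]), 'torque': array([0.00666497, 0.02376834, 0.0376348 ]), 'grasp_force': 0.0, 'opening': 0.9976891098727304} 0.025
```

View pics/top0.png

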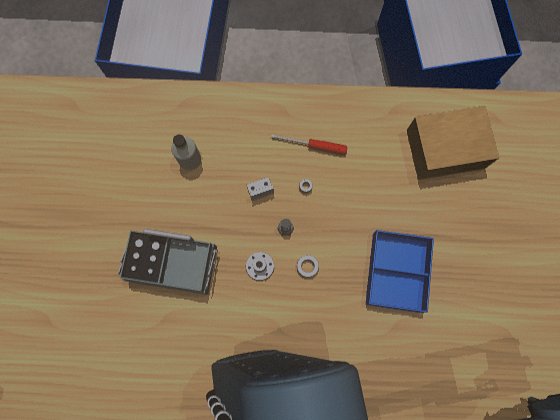

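View pics/side0.png

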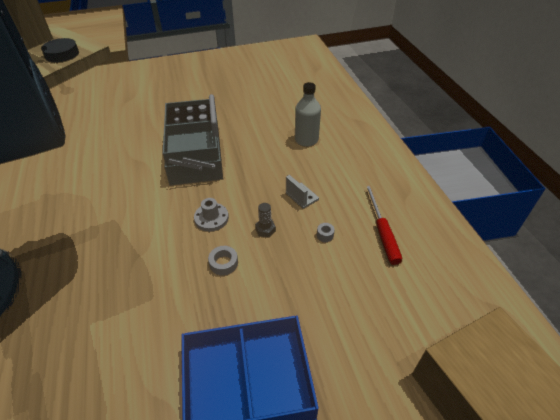

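The top view shows +x up and +y left. The box is at about (170,262) with its bar on the upper (+x) side, and the bin is at (400,271). The hub is at (260,266), the large collar at (308,267), the bolt at (286,227), the bracket at (260,188), the small collar at (306,186) and the bottle at (186,152). In the side view nothing blocks them.

```bash
cat >> h.py <<'E'
def pts(c,lo,hi,zl,zh):
    "points of the cloud in a world box"
    W=cloud(c);m=np.all((W[...,:2]>lo)&(W[...,:2]<hi),-1)&(W[...,2]>zl)&(W[...,2]<zh); return W[m]
def rect(p):
    (c,s,a)=cv2.minAreaRect((p[:,:2]*1000).astype(np.float32)); return np.round(c,1),np.round(s,1),round(a,2)
E
python3 - <<'E'
from h import *
import pickle
C={n:pickle.load(open(n+'0.pkl','rb')) for n in('top','side')}
t=C['top']
px=dict(hub=(260,266),col=(308,267),bolt=(286,227),brk=(260,188),small=(306,186),box=(170,262),bin=(400,271),bottle=(186,152))
rad=dict(hub=.05,col=.04,bolt=.035,brk=.05,small=.03,box=.15,bin=.13,bottle=.06)
band=dict(hub=[(.040,.055),(.007,.02)],col=[(.017,.03)],bolt=[(.06,.08),(.01,.02)],brk=[(.042,.06),(.004,.014)],small=[(.017,.03)],box=[(.083,.093),(.108,.14)],bin=[(.045,.056)],bottle=[(.13,.17)])
for n in px:
    g=ray(t,*px[n],.03)[:2]
    for k,c in C.items():
        q=pts(c,g-rad[n],g+rad[n],.004,.2)
        print(n,k,'zmax98',np.round(np.percentile(q[:,2],98),4),len(q))
        for b in band[n]:
            p=pts(c,g-rad[n],g+rad[n],*b)
            if len(p)>5: print('   ',b,len(p),'med',np.round(np.median(p,0)*1000,1),'rect',*rect(p))
E
```

```text
hub top zmax98 0.0495 729
    (0.04, 0.055) 139 med [478.7  52.8  46.3] rect [477.9  53. ] [31.5 29.2] 3.03
    (0.007, 0.02) 482 med [476.4  52.   12.8] rect [485.8  54.5] [85.2 86.2] 25.79
hub side zmax98 0.0462 813
    (0.04, 0.055) 171 med [476.7  51.1  44.8] rect [476.1  52.6] [30.8 32.1] 29.49
    (0.007, 0.02) 505 med [475.3  40.7  10.9] rect [476.7  51.2] [69.  66.3] 1.19
col top zmax98 0.0272 327
    (0.017, 0.03) 243 med [480.6 -65.8  22.6] rect [479.6 -65.2] [51.5 52. ] 1.07
col side zmax98 0.0228 586
    (0.017, 0.03) 387 med [478.9 -67.6  20.9] rect [479.2 -65.3] [52.3 53. ] 8.22
bolt top zmax98 0.0723 241
    (0.06, 0.08) 82 med [575.8  -6.9  68.8] rect [576.5  -7.9] [23.5 21.7] 1.76
    (0.01, 0.02) 77 med [568.6  -7.5  15.9] rect [574.  -7.] [39.8 30.9] 87.0
bolt side zmax98 0.068 473
    (0.06, 0.08) 120 med [574.3 -10.6  66.5] rect [575.3  -9. ] [23.  22.8] 42.31
    (0.01, 0.02) 149 med [572.8 -17.1  14.2] rect [574.8 -11.9] [33.4 38.5] 84.27
brk top zmax98 0.0538 520
    (0.042, 0.06) 117 med [659.3  55.   50.3] rect [660.9  54.5] [11.3 59.7] 20.79
    (0.004, 0.0
[... 640 characters left out ...]
.7] rect [532.1 263.2] [111.6  12.4] 82.73
box side zmax98 0.1231 4386
    (0.083, 0.093) 463 med [470.1 272.9  85.6] rect [477.  270.2] [196.4 118.9] 82.91
    (0.108, 0.14) 181 med [528.7 246.1 123. ] rect [529.6 259.6] [109.3  12. ] 82.85
bin top zmax98 0.053 4264
    (0.045, 0.056) 560 med [ 474.2 -291.4   50.1] rect [ 473.9 -288.4] [142.1 180.7] 83.54
bin side zmax98 0.0502 5608
    (0.045, 0.056) 1193 med [ 495.7 -278.3   48.7] rect [ 472.6 -288.5] [140.5 180.4] 83.55
bottle top zmax98 0.1526 869
    (0.13, 0.17) 131 med [747.8 245.3 149.7] rect [749.3 246.1] [26.7 26.1] 7.82
bottle side zmax98 0.149 1260
    (0.13, 0.17) 142 med [746.1 239.8 146.9] rect [747.9 245.7] [27.4 27. ] 29.47
```

```bash
cat > plan.py <<'E'
# plan.py "x,y,z,theta" ... (mm, deg; theta = world angle of tool x; '.' keeps) -> shifts (cm, deg) in tool axes per call
import sys, numpy as np
from scipy.spatial.transform import Rotation as Ro
from bench import ctrl
o=ctrl.get_obs(); w,x,y,z=o['eef_rot']; M=Ro.from_quat([x,y,z,w]).as_matrix()
th=np.degrees(np.arctan2(M[1,0],M[0,0])); p=np.array(o['eef_pos'])*1000
print('t',round(o['time_s'],2),'p',p.round(1),'th',th.round(2),'tilt',M[2].round(3),'F',o['wrist_force'].round(1),'op',round(o['opening'],3),'g',round(o['grasp_force'],1))
for a in sys.argv[1:]:
    g=[c if s=='.' else float(s) for s,c in zip(a.split(','),[*p,th])]
    d=np.array(g[:3])-p; tw=-(g[3]-th); n=int(max(np.ceil(np.linalg.norm(d)/220),np.ceil(abs(tw)/38),1))
    P0,T0=p.copy(),th
    for i in range(1,n+1):
        D=P0+d*i/n-p; c,s=np.cos(np.radians(th)),np.sin(np.radians(th))
        X=np.array([[c,s,0],[s,-c,0],[0,0,-1]])
        l=np.round(X.T@D/10,1); t=np.round(T0-tw*i/n-th,1)
        print('  ',[*map(float,l),float(-t)]); p=p+X@l*10; th=th+t
    print('   ->',p.round(1),round(th,1))
E
python3 plan.py 531,263,230,82.7 .,.,128,.
```

```text
t 0.1 p [ 226.9 -527.8  222.2] th 23.25 tilt [ 0.    -0.002 -1.   ] F [-0.5 -0.4  0.3] op 0.998 g 0.0
   [14.8, -15.2, -0.2, -14.9]
   [18.2, -10.8, -0.2, -14.8]
   [20.3, -5.9, -0.2, -14.9]
   [21.2, -0.4, -0.2, -14.8]
   -> [530.7 263.1 230.2] 82.7
   [0.0, 0.0, 10.2, -0.0]
   -> [530.7 263.1 128.2] 82.7
```

Emit:
servo_tool --motion '[[[14.8,-15.2,-0.2,-14.9,-1],[14.8,-15.2,-0.2,-14.9,-1],[14.8,-15.2,-0.2,-14.9,-1],[14.8,-15.2,-0.2,-14.9,-1],[14.8,-15.2,-0.2,-14.9,-1]]]'

```text
time_s: 0.6
eef_pos: [0.3039, -0.3259, 0.2244]
eef_rot: [-0.001, 0.945, 0.328, 0.0]
wrist_force: [-0.7, -0.4, -0.5]
opening: 1.0
grasp_force: 0.0
```

Emit:
servo_tool --motion '[[[18.2,-10.8,-0.2,-14.8,-1],[18.2,-10.8,-0.2,-14.8,-1],[18.2,-10.8,-0.2,-14.8,-1],[18.2,-10.8,-0.2,-14.8,-1],[18.2,-10.8,-0.2,-14.8,-1]]]'

```text
time_s: 1.1
eef_pos: [0.3802, -0.1293, 0.2269]
eef_rot: [-0.0, 0.894, 0.448, 0.0]
wrist_force: [0.6, 0.2, 0.0]
opening: 1.002
grasp_force: 0.0
```

Emit:
servo_tool --motion '[[[20.3,-5.9,-0.2,-14.9,-1],[20.3,-5.9,-0.2,-14.9,-1],[20.3,-5.9,-0.2,-14.9,-1],[20.3,-5.9,-0.2,-14.9,-1],[20.3,-5.9,-0.2,-14.9,-1]]]'

```text
time_s: 1.6
eef_pos: [0.4558, 0.0678, 0.2289]
eef_rot: [-0.0, 0.829, 0.56, 0.0]
wrist_force: [-0.4, -0.2, -0.0]
opening: 1.0
grasp_force: 0.0
```

Emit:
servo_tool --motion '[[[21.2,-0.4,-0.2,-14.8,0],[21.2,-0.4,-0.2,-14.8,0],[21.2,-0.4,-0.2,-14.8,0],[21.2,-0.4,-0.2,-14.8,0],[21.2,-0.4,-0.2,-14.8,0]]]'

```text
time_s: 2.1
eef_pos: [0.5324, 0.2651, 0.2302]
eef_rot: [-0.0, 0.75, 0.661, 0.0]
wrist_force: [0.4, -0.4, 0.3]
opening: 0.499
grasp_force: 0.0
```

```bash
python3 plan.py 531.5,263,126,82.7
```

```text
t 2.1 p [532.4 265.1 230.2] th 82.78 tilt [ 0.001 -0.    -1.   ] F [ 0.4 -0.4  0.3] op 0.499 g 0.0
   [-0.2, -0.1, 10.4, 0.1]
   -> [531.1 263.3 126.2] 82.7
```

Emit:
servo_tool --motion '[[[-0.2,-0.1,4,0,0],[-0.2,-0.1,8,0,0],[-0.2,-0.1,10.4,0,0],[-0.2,-0.1,10.4,0,0],[-0.2,-0.1,10.4,0,0]]]'

```text
time_s: 2.6
eef_pos: [0.5302, 0.2595, 0.1272]
eef_rot: [0.0, 0.751, 0.66, -0.0]
wrist_force: [0.6, -0.2, 0.2]
opening: 0.499
grasp_force: 0.0
```

Emit:
servo_tool --motion '[[[0,0,0,0,0.8],[0,0,0,0,0.8],[0,0,0,0,0.8],[0,0,0,0,0.8],[0,0,0,0,0.8]]]'

```text
time_s: 3.1
eef_pos: [0.5297, 0.2608, 0.1274]
eef_rot: [0.0, 0.751, 0.66, 0.0]
wrist_force: [0.5, 0.2, 0.2]
opening: 0.103
grasp_force: 0.0
```

```bash
python3 plan.py; python3 -c "
import numpy as np
for q in np.linspace(0,2.18,16): print(round(q,2), round(6.8*(.906-np.cos(q+.436)),2), round(6.8*(np.sin(q+.436)-.423),2))"
```

```text
t 3.1 p [529.7 260.8 127.4] th 82.66 tilt [ 0.     0.001 -1.   ] F [0.5 0.2 0.2] op 0.103 g 0.0
0.0 -0.0 -0.0
0.15 0.48 0.86
0.29 1.08 1.64
0.44 1.79 2.33
0.58 2.59 2.91
0.73 3.46 3.37
0.87 4.39 3.69
1.02 5.36 3.88
1.16 6.35 3.92
1.31 7.33 3.82
1.45 8.29 3.58
1.6 9.2 3.21
1.74 10.05 2.7
1.89 10.82 2.08
2.03 11.49 1.35
2.18 12.04 0.54
```

Emit:
servo_tool --motion '[[[0,0,0,0,1],[0,0,0,0,1],[0,0,0,0,1]]]'

```text
time_s: 3.4
eef_pos: [0.5295, 0.2607, 0.1269]
eef_rot: [-0.0, 0.751, 0.66, -0.0]
wrist_force: [-0.3, 0.0, 0.8]
opening: 0.006
grasp_force: 0.0
```

```bash
python3 - <<'E'
from h import *
c=shot('side','s1.png'); print(rect(pts(c,[.45,.15],[.65,.35],.112,.126)))
im=cv2.imread('pics/s1.png'); cv2.imwrite('pics/s1c.png',cv2.resize(im[40:240,100:340],None,fx=3,fy=3)[:600,:])
E
```

```text
(array([527.7, 244.2]), array([75.1, 11.9]), 82.92)
```

View pics/s1c.png

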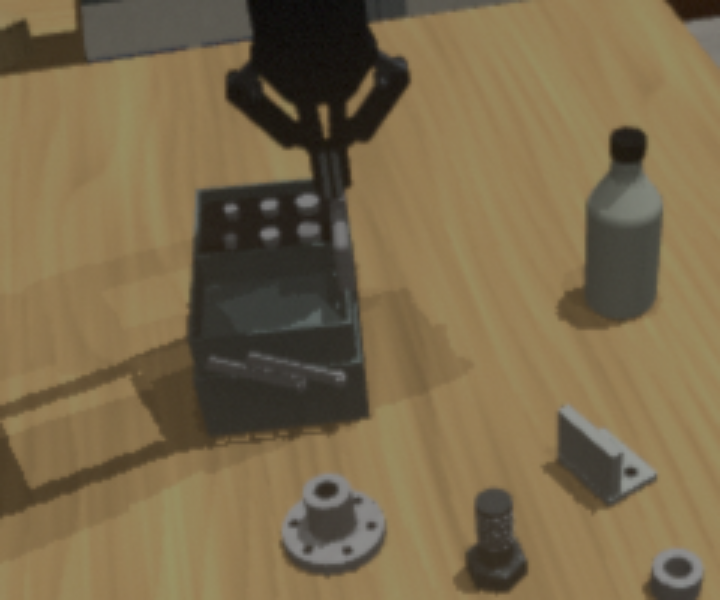

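The crop shows the jaws shut and empty. The fingertips, at about (330,190) in the crop, are at the far (+y) end of the bar, not around it. I'll check where the fingers are against the measured bar.

```bash
python3 - <<'E'
from h import *
for n in('side','top'):
    c=shot(n)
    for a,b in((.112,.128),(.128,.15),(.15,.18),(.18,.21)):
        p=pts(c,[.45,.15],[.65,.40],a,b)
        if len(p)>5: print(n,a,b,len(p),p.min(0).round(3),p.max(0).round(3),np.median(p,0).round(3),*rect(p))
    p=pts(c,[.50,.28],[.56,.40],.089,.3)
    p=p[p[:,2].argsort()]; print(p[::max(1,len(p)//12)].round(3).tolist())
o=ctrl.get_obs();print(o['q'],o['eef_pos'])
E
```

```text
side 0.112 0.128 116 [0.518 0.207 0.113] [0.538 0.284 0.128] [0.526 0.23  0.123] [527.9 246. ] [78.5 11.9] 82.95
side 0.128 0.15 59 [0.515 0.246 0.135] [0.541 0.258 0.149] [0.527 0.251 0.144] [527.3 251.3] [10.3 25.8] 82.52
side 0.15 0.18 181 [0.5   0.245 0.15 ] [0.553 0.271 0.18 ] [0.528 0.251 0.166] [528.4 258.3] [25.  53.6] 80.94
side 0.18 0.21 504 [0.477 0.239 0.18 ] [0.579 0.277 0.21 ] [0.525 0.25  0.194] [528.9 256.5] [ 32. 103.] 81.57
[[0.541, 0.308, 0.091], [0.542, 0.311, 0.092], [0.538, 0.284, 0.12]]
top 0.112 0.128 90 [0.52  0.208 0.112] [0.536 0.253 0.128] [0.527 0.232 0.125] [528.1 230.4] [45.  12.2] 82.66
top 0.128 0.15 23 [0.522 0.21  0.128] [0.541 0.251 0.149] [0.527 0.226 0.13 ] [526.3 233.6] [43.4 16.7] 70.84
top 0.18 0.21 9 [0.562 0.242 0.188] [0.571 0.244 0.208] [0.566 0.243 0.201] [566.8 243. ] [1.2 9.2] 84.06
[[0.524, 0.36, 0.089], [0.523, 0.332, 0.089], [0.512, 0.359, 0.089], [0.514, 0.362, 0.089], [0.51, 0.361, 0.09], [0.536, 0.356, 0.09], [0.505, 0.36, 0.09], [0.536, 0.359, 0.09], [0.512, 0.361, 0.09], [0.503, 0.363, 0.09], [0.5, 0.362, 0.091], [0.517, 0.361, 0.091], [0.5, 0.36, 0.091], [0.538, 0.358, 0.092], [0.517, 0.359, 0.092]]
[2.56542633e-01 3.15085861e-01 1.64844023e+00 3.25314704e-05
 1.17817235e+00 3.84790274e-01] [0.52954971 0.26070886 0.12693141]
```

```bash
python3 - <<'E'
from h import *
c=shot('side','s2.png'); o=ctrl.get_obs(); R=np.array(c['R']);t=np.array(c['t'])
def pr(X): q=R@X+t; return np.array([c['fx']*q[0]/q[2]+c['cx'],c['fy']*q[1]/q[2]+c['cy']])
e=o['eef_pos']
for dz in(0,-.006,-.025,.048): print(dz,pr(e+[0,0,dz]),(pr(e+[0,0,dz])-[160,60])*6)
im=cv2.imread('pics/s2.png')[60:160,160:260]; cv2.imwrite('pics/s2c.png',cv2.resize(im,None,fx=6,fy=6,interpolation=cv2.INTER_NEAREST))
W=cloud(c)
for v in range(70,135,4): print(v,[ (u,*(W[v,u]*1000).round().tolist()) for u in range(206,218,4)])
E
```

```text
0 [211.5359783  106.54808637] [309.21586978 279.2885182 ]
-0.006 [211.87915974 108.89941328] [311.27495843 293.3964797 ]
-0.025 [212.94438888 116.19789057] [317.66633329 337.18734344]
0.048 [208.66593723  86.88383883] [291.99562337 161.30303295]
70 [(206, 528.0, 250.0, 219.0), (210, 535.0, 242.0, 222.0), (214, 543.0, 240.0, 222.0)]
74 [(206, 527.0, 250.0, 210.0), (210, 534.0, 243.0, 213.0), (214, 542.0, 241.0, 213.0)]
78 [(206, 558.0, 615.0, -1.0), (210, 533.0, 243.0, 205.0), (214, 541.0, 244.0, 203.0)]
82 [(206, 525.0, 253.0, 191.0), (210, 532.0, 246.0, 194.0), (214, 541.0, 248.0, 191.0)]
86 [(206, 523.0, 248.0, 185.0), (210, 531.0, 248.0, 184.0), (214, 539.0, 247.0, 183.0)]
90 [(206, 522.0, 251.0, 174.0), (210, 530.0, 250.0, 174.0), (214, 538.0, 246.0, 174.0)]
94 [(206, 521.0, 256.0, 162.0), (210, 529.0, 249.0, 165.0), (214, 538.0, 252.0, 161.0)]
98 [(206, 520.0, 253.0, 155.0), (210, 528.0, 250.0, 155.0), (214, 536.0, 250.0, 153.0)]
102 [(206, 519.0, 258.0, 142.0), (210, 527.0, 250.0, 145.0), (214, 535.0, 253.0, 142.0)]
106 [(206, 524.0, 347.0, 76.0), (210, 527.0, 268.0, 124.0), (214, 536.0, 269.0, 122.0)]
110 [(206, 522.0, 333.0, 73.0), (210, 525.0, 255.0, 123.0), (214, 533.0, 252.0, 123.0)]
114 [(206, 519.0, 313.0, 76.0), (210, 522.0, 243.0, 120.0), (214, 530.0, 235.0, 124.0)]
118 [(206, 516.0, 291.0, 80.0), (210, 520.0, 232.0, 118.0), (214, 528.0, 222.0, 123.0)]
122 [(206, 513.0, 273.0, 82.0), (210, 522.0, 271.0, 81.0), (214, 525.0, 211.0, 121.0)]
126 [(206, 512.0, 272.0, 71.0), (210, 520.0, 267.0, 73.0), (214, 524.0, 207.0, 113.0)]
130 [(206, 510.0, 267.0, 64.0), (210, 519.0, 267.0, 62.0), (214, 523.0, 207.0, 104.0)]
134 [(206, 508.0, 257.0, 61.0), (210, 516.0, 253.0, 61.0), (214, 522.0, 210.0, 91.0)]
```

View pics/s2c.png

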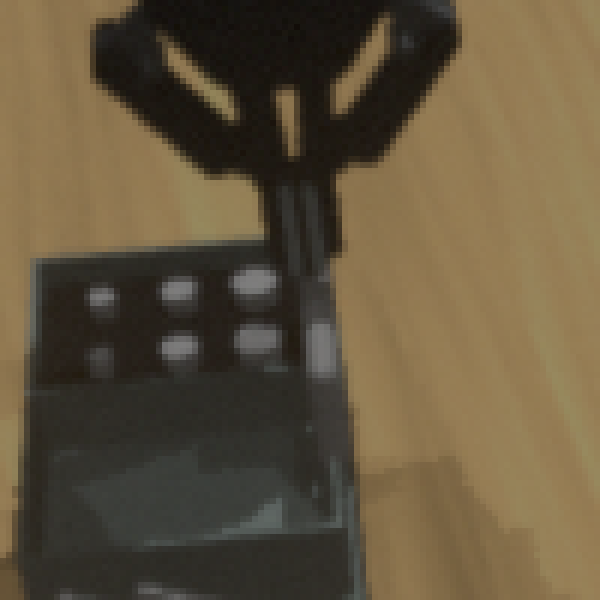

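The fingertips end at about (300,262) in the crop, which is a height of about 0.138 m and above the bar. The real tips therefore stand about 35 mm higher than the stated tool reach puts them. I'll trust the camera: open, go down 3.5 cm, close, and check again.

Emit:
servo_tool --motion '[[[0,0,-0.5,0,0],[0,0,-0.5,0,0],[0,0,-0.5,0,0],[0,0,-0.5,0,0],[0,0,-0.5,0,0]]]'

```text
time_s: 4.1
eef_pos: [0.5295, 0.2607, 0.1319]
eef_rot: [-0.0, 0.751, 0.66, -0.0]
wrist_force: [0.3, -0.0, -0.1]
opening: 0.501
grasp_force: 0.0
```

Emit:
servo_tool --motion '[[[0.2,0,1,0,0],[0.2,0,2,0,0],[0.2,0,3,0,0],[0.2,0,4,0,0],[0.2,0,4,0,0]]]'

```text
time_s: 4.6
eef_pos: [0.5283, 0.2622, 0.0895]
eef_rot: [-0.001, 0.751, 0.66, -0.002]
wrist_force: [-0.2, -0.6, -0.5]
opening: 0.499
grasp_force: 0.0
```

```bash
python3 plan.py; python3 - <<'E'
from h import *
c=shot('side')
for a in range(80,200,10):
    p=pts(c,[.45,.225],[.65,.256],a/1000,a/1000+.01); p=p[(p[:,0]<.515)|(p[:,0]>.54)]
    if len(p)>0: print(a,len(p),p.min(0).round(3),p.max(0).round(3),np.median(p,0).round(3))
E
```

```text
t 4.6 p [528.3 262.2  89.5] th 82.64 tilt [-0.002 -0.004 -1.   ] F [-0.2 -0.6 -0.5] op 0.499 g 0.0
100 24 [0.5   0.246 0.101] [0.56  0.256 0.11 ] [0.549 0.249 0.106]
110 35 [0.499 0.245 0.11 ] [0.561 0.256 0.12 ] [0.553 0.251 0.114]
120 40 [0.499 0.244 0.12 ] [0.561 0.256 0.13 ] [0.551 0.251 0.125]
130 33 [0.494 0.245 0.13 ] [0.563 0.256 0.14 ] [0.55  0.251 0.135]
140 78 [0.476 0.242 0.14 ] [0.578 0.256 0.15 ] [0.554 0.25  0.146]
150 98 [0.472 0.24  0.15 ] [0.581 0.256 0.16 ] [0.553 0.248 0.154]
160 90 [0.471 0.239 0.16 ] [0.584 0.256 0.17 ] [0.547 0.245 0.166]
170 91 [0.47 0.24 0.17] [0.587 0.256 0.18 ] [0.544 0.245 0.174]
180 104 [0.47  0.239 0.18 ] [0.59  0.256 0.19 ] [0.549 0.246 0.185]
190 169 [0.464 0.237 0.19 ] [0.593 0.256 0.2  ] [0.555 0.247 0.195]
```

Emit:
servo_tool --motion '[[[0,0,0,0,1],[0,0,0,0,1],[0,0,0,0,1],[0,0,0,0,1],[0,0,0,0,1]]]'

```text
time_s: 5.15
eef_pos: [0.5305, 0.2628, 0.0926]
eef_rot: [0.0, 0.751, 0.66, 0.001]
wrist_force: [1.7, 0.4, 2.4]
opening: 0.116
grasp_force: 58.5
```

```bash
python3 plan.py
```

```text
t 5.15 p [530.5 262.8  92.6] th 82.65 tilt [ 0.001  0.001 -1.   ] F [1.7 0.4 2.4] op 0.116 g 58.5
```

Emit:
servo_tool --motion '[[[0,0.5,-0.85,0,1],[0,1.1,-1.65,0,1],[0,1.8,-2.35,0,1],[0,2.6,-2.9,0,1],[0,3.45,-3.35,0,1]]]'

```text
time_s: 5.65
eef_pos: [0.5637, 0.2585, 0.1261]
eef_rot: [-0.001, 0.751, 0.66, -0.001]
wrist_force: [-2.5, 2.6, -5.5]
opening: 0.116
grasp_force: 58.9
```

Emit:
servo_tool --motion '[[[0,0.95,-0.35,0,1],[0,1.9,-0.5,0,1],[0,2.9,-0.55,0,1],[0,3.85,-0.45,0,1],[0,4.85,-0.2,0,1]]]'

```text
time_s: 6.15
eef_pos: [0.6136, 0.2522, 0.1284]
eef_rot: [0.0, 0.751, 0.66, 0.001]
wrist_force: [-2.3, 3.5, -1.8]
opening: 0.117
grasp_force: 59.4
```

Emit:
servo_tool --motion '[[[0,0.9,0.35,0,1],[0,1.75,0.9,0,1],[0,2.55,1.5,0,1],[0,3.2,2.2,0,1],[0,3.7,3.0,0,1]]]'

```text
time_s: 6.65
eef_pos: [0.6504, 0.2475, 0.0974]
eef_rot: [0.0, 0.751, 0.66, 0.001]
wrist_force: [-9.6, 5.5, 23.9]
opening: 0.112
grasp_force: 63.3
```

```bash
python3 plan.py
```

```text
t 6.65 p [650.4 247.5  97.4] th 82.64 tilt [ 0.001  0.002 -1.   ] F [-9.6  5.5 23.9] op 0.112 g 63.3
```

Emit:
servo_tool --motion '[[[0,0,-0.3,0,0.3],[0,0,-0.3,0,0.3],[0,0,-0.3,0,0.3],[0,0,-0.3,0,0.3],[0,0,-0.3,0,0.3]]]'

```text
time_s: 7.15
eef_pos: [0.6488, 0.2471, 0.1005]
eef_rot: [0.0, 0.751, 0.66, -0.0]
wrist_force: [-0.3, 0.4, -0.4]
opening: 0.347
grasp_force: 0.0
```

Emit:
servo_tool --motion '[[[0,0,-3,0,0.3],[0,0,-7,0,0.3],[0,0,-11,0,0.3],[0,0,-11,0,0.3]]]'

```text
time_s: 7.55
eef_pos: [0.6526, 0.2481, 0.2189]
eef_rot: [0.003, 0.751, 0.66, 0.005]
wrist_force: [1.4, 0.6, 0.9]
opening: 0.35
grasp_force: 0.0
```

```bash
python3 plan.py 477,52.6,150,82.7 .,.,8,.; python3 - <<'E'
from h import *
c=shot('top','t3.png'); t=ctrl.get_obs()
for b in((.085,.103),(.112,.135)):
    p=pts(c,[.4,.1],[.72,.4],*b); print(b,len(p),*rect(p)) 
E
```

```text
t 7.55 p [652.6 248.1 218.9] th 82.66 tilt [ 0.004  0.012 -1.   ] F [1.4 0.6 0.9] op 0.35 g 0.0
   [-10.8, -7.5, 3.4, -0.0]
   [-10.8, -7.4, 3.5, -0.0]
   -> [477.2  52.9 149.9] 82.7
   [0.0, 0.0, 14.2, -0.0]
   -> [477.2  52.9   7.9] 82.7
(0.085, 0.103) 302 [596.  250.4] [199.5 117.9] 83.97
(0.112, 0.135) 137 [648.  223.5] [63.2 12.5] 83.1
```

View pics/t3.png

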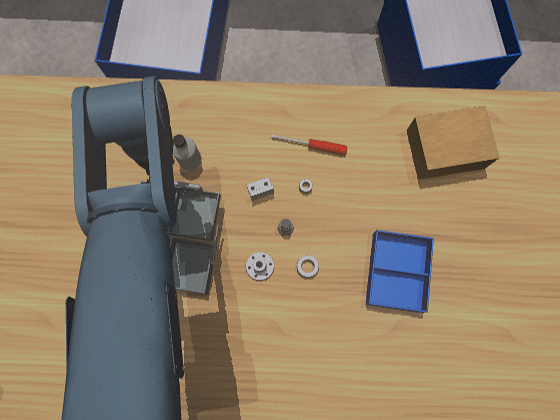

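The tray is open: its empty half is around (195,215), beyond the box, and the compartment is uncovered at (195,265). Next is the hub.

Emit:
servo_tool --motion '[[[-10.8,-7.5,3,0,-0.4],[-10.8,-7.5,3,0,-0.4],[-10.8,-7.5,3,0,-0.4],[-10.8,-7.5,3,0,-0.4],[-10.8,-7.5,3,0,-0.4]]]'

```text
time_s: 8.1
eef_pos: [0.5599, 0.1493, 0.1796]
eef_rot: [-0.0, 0.751, 0.66, -0.0]
wrist_force: [0.2, 0.1, -0.1]
opening: 0.698
grasp_force: 0.0
```

Emit:
servo_tool --motion '[[[-10.8,-7.4,3.5,0,-0.4],[-10.8,-7.4,3.5,0,-0.4],[-10.8,-7.4,3.5,0,-0.4],[-10.8,-7.4,3.5,0,-0.4],[-10.8,-7.4,3.5,0,-0.4]]]'

```text
time_s: 8.6
eef_pos: [0.4744, 0.0522, 0.1459]
eef_rot: [0.0, 0.751, 0.66, 0.001]
wrist_force: [1.1, -0.2, 0.6]
opening: 0.706
grasp_force: 0.0
```

Emit:
servo_tool --motion '[[[0,0,0,0,-0.4],[0,0,0,0,-0.4],[0,0,0,0,-0.4]]]'

```text
time_s: 8.9
eef_pos: [0.4742, 0.0528, 0.1458]
eef_rot: [0.0, 0.751, 0.661, 0.0]
wrist_force: [-0.5, -0.3, -1.2]
opening: 0.703
grasp_force: 0.0
```

```bash
python3 plan.py 477,52.6,8,82.7 .,.,150,. 471,224,150,82.7 .,.,14,.
```

```text
t 8.9 p [474.2  52.8 145.8] th 82.73 tilt [ 0.     0.001 -1.   ] F [-0.5 -0.3 -1.2] op 0.703 g 0.0
   [0.0, 0.3, 13.8, 0.0]
   -> [477.2  52.4   7.8] 82.7
   [0.0, 0.0, -14.2, -0.0]
   -> [477.2  52.4 149.8] 82.7
   [16.9, -2.8, -0.0, 0.0]
   -> [470.9 223.6 149.8] 82.7
   [0.0, 0.0, 13.6, -0.0]
   -> [470.9 223.6  13.8] 82.7
```

Emit:
servo_tool --motion '[[[0,0.3,4,0,-0.4],[0,0.3,8,0,-0.4],[0,0.3,11,0,-0.4],[0,0.3,13,0,-0.4],[0,0.3,13.8,0,-0.4]]]'

```text
time_s: 9.4
eef_pos: [0.475, 0.0524, 0.0054]
eef_rot: [-0.001, 0.751, 0.661, -0.001]
wrist_force: [0.3, 0.2, 0.1]
opening: 0.7
grasp_force: 0.0
```

Emit:
servo_tool --motion '[[[0,0,0,0,1],[0,0,0,0,1],[0,0,0,0,1],[0,0,0,0,1],[0,0,0,0,1]]]'

```text
time_s: 9.9
eef_pos: [0.4776, 0.0518, 0.0087]
eef_rot: [0.001, 0.751, 0.66, 0.001]
wrist_force: [-0.1, 0.9, 5.3]
opening: 0.349
grasp_force: 60.3
```

```bash
python3 plan.py .,.,160,. 471,224,160,82.7 .,.,14,.
```

```text
t 9.9 p [477.6  51.8   8.7] th 82.65 tilt [ 0.     0.002 -1.   ] F [-0.1  0.9  5.3] op 0.349 g 60.3
   [0.0, 0.0, -15.1, -0.0]
   -> [477.6  51.8 159.7] 82.6
   [17.0, -2.9, -0.0, -0.1]
   -> [470.6 224.1 159.7] 82.7
   [0.0, 0.0, 14.6, -0.0]
   -> [470.6 224.1  13.7] 82.7
```

Emit:
servo_tool --motion '[[[0,0,-3,0,1],[0,0,-7,0,1],[0,0,-11,0,1],[0,0,-15,0,1],[0,0,-15,0,1]]]'

```text
time_s: 10.4
eef_pos: [0.4802, 0.0513, 0.1632]
eef_rot: [0.004, 0.751, 0.66, 0.003]
wrist_force: [0.9, 0.0, -4.9]
opening: 0.342
grasp_force: 61.5
```

Emit:
servo_tool --motion '[[[4,-0.9,0,0,1],[8,-1.9,0,0,1],[12,-2.9,0,0,1],[15,-3.5,0,0,1],[17,-3.9,0,0,1]]]'

```text
time_s: 10.9
eef_pos: [0.4576, 0.2271, 0.1555]
eef_rot: [-0.001, 0.75, 0.661, -0.001]
wrist_force: [0.6, -0.4, -3.2]
opening: 0.352
grasp_force: 61.3
```

Emit:
servo_tool --motion '[[[0,0,0,0,1],[0,0,0,0,1],[0,0,0,0,1]]]'

```text
time_s: 11.2
eef_pos: [0.4589, 0.2244, 0.1565]
eef_rot: [-0.0, 0.751, 0.66, -0.001]
wrist_force: [-0.2, 0.8, -4.5]
opening: 0.344
grasp_force: 61.3
```

```bash
python3 plan.py 461.2,225.5,12.5,82.7; python3 - <<'E'
from h import *
c=shot('side','s4.png'); im=cv2.imread('pics/s4.png')[20:200,90:330]; cv2.imwrite('pics/s4c.png',cv2.resize(im,None,fx=3,fy=3))
E
```

```text
t 11.2 p [458.9 224.4 156.5] th 82.62 tilt [-0.001 -0.002 -1.   ] F [-0.2  0.8 -4.5] op 0.344 g 61.3
   [0.1, 0.2, 14.4, -0.1]
   -> [461.1 225.2  12.5] 82.7
```

View pics/s4c.png

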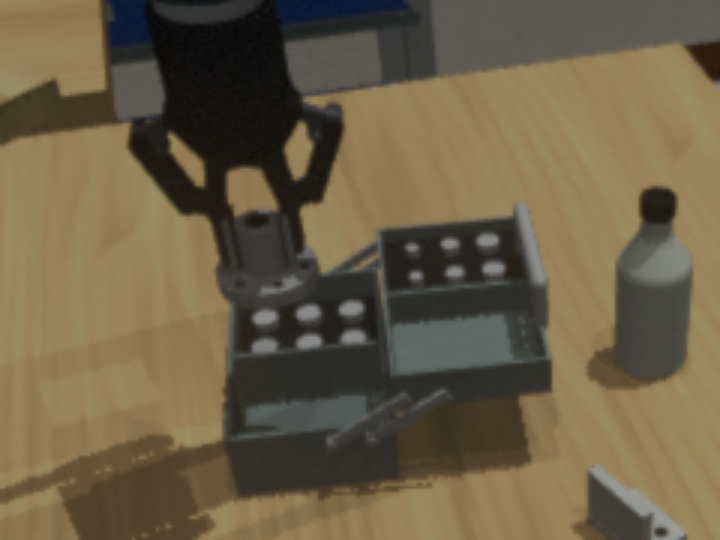

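The crop shows the hub held level at (265,275), above the open compartment. The tray stands open at (460,310). Before lowering I'll measure the knuckle clearance to the tray.

```bash
python3 - <<'E'
from h import *
o=ctrl.get_obs()['eef_pos']; c=shot('side')
a=np.radians(-7.3); ex=np.array([np.cos(a),np.sin(a)]); ey=np.array([-np.sin(a),np.cos(a)])
W=pts(c,o[:2]-.12,o[:2]+.12,.14,.35)
x=(W[:,:2]-o[:2])@ex; y=(W[:,:2]-o[:2])@ey; z=W[:,2]-o[2]
for k in np.arange(0,.16,.01):
    m=(z>k)&(z<k+.01); print(round(k*1000),(x[m].min()*1000).round(),(x[m].max()*1000).round(),(y[m].min()*1000).round()) if m.any() else 0
T=pts(c,[.5,.1],[.72,.4],.085,.105); X=(T[:,:2]-[.477,.2703])@ex; print('tray near edge local x',np.percentile(X,[0,1,3])*1000, 'ztop',np.percentile(T[:,2],98))
E
```

```text
0 -34.0 34.0 -35.0
10 -28.0 28.0 -16.0
20 -28.0 28.0 -16.0
30 -28.0 28.0 -16.0
40 -33.0 33.0 -15.0
50 -46.0 46.0 -16.0
60 -51.0 51.0 -17.0
70 -55.0 54.0 -21.0
80 -61.0 60.0 -20.0
90 -65.0 63.0 -20.0
100 -66.0 65.0 -23.0
110 -54.0 54.0 -22.0
120 -40.0 41.0 -15.0
130 -37.0 37.0 -39.0
140 -36.0 37.0 -39.0
150 -37.0 37.0 -39.0
tray near edge local x [61.48379797 61.88150999 62.56333137] ztop 0.0996977919213659
```

Emit:
servo_tool --motion '[[[0.1,0.1,4,0,1],[0.1,0.1,8,0,1],[0.1,0.1,11,0,1],[0.1,0.1,12.8,0,1],[0.1,0.1,13.8,0,1]]]'

```text
time_s: 11.8
eef_pos: [0.4596, 0.2252, 0.0176]
eef_rot: [-0.001, 0.751, 0.66, -0.001]
wrist_force: [0.4, 0.3, -4.5]
opening: 0.348
grasp_force: 61.2
```

Emit:
servo_tool --motion '[[[0,0,0.3,0,1],[0,0,0.5,0,1],[0,0,0.5,0,1],[0,0,0.5,0,1]]]'

```text
time_s: 12.2
eef_pos: [0.4616, 0.2264, 0.0156]
eef_rot: [0.0, 0.751, 0.66, 0.001]
wrist_force: [-0.3, -0.4, -4.4]
opening: 0.35
grasp_force: 61.2
```

```bash
python3 plan.py
```

```text
t 12.2 p [461.6 226.4  15.6] th 82.65 tilt [ 0.001  0.002 -1.   ] F [-0.3 -0.4 -4.4] op 0.35 g 61.2
```

Emit:
servo_tool --motion '[[[0,0,0.15,0,1],[0,0,0.3,0,1],[0,0,0.3,0,1]]]'

```text
time_s: 12.5
eef_pos: [0.4612, 0.2264, 0.0127]
eef_rot: [0.0, 0.751, 0.66, 0.0]
wrist_force: [-1.8, -1.4, 5.0]
opening: 0.344
grasp_force: 62.5
```

Emit:
servo_tool --motion '[[[0,0,0,0,0],[0,0,0,0,0],[0,0,0,0,0],[0,0,-4,0,0],[0,0,-8,0,0]]]'

```text
time_s: 13.0
eef_pos: [0.4592, 0.2259, 0.0911]
eef_rot: [-0.001, 0.751, 0.66, -0.002]
wrist_force: [0.8, 0.5, 0.4]
opening: 0.498
grasp_force: 0.0
```

Emit:
servo_tool --motion '[[[0,0,-4,0,0],[0,0,-7,0,0.2],[0,0,-7,0,0.2]]]'

```text
time_s: 13.3
eef_pos: [0.464, 0.2271, 0.1667]
eef_rot: [0.002, 0.751, 0.66, 0.004]
wrist_force: [-1.0, -0.2, -1.1]
opening: 0.399
grasp_force: 0.0
```

```bash
python3 plan.py 649.5,247.5,180,82.7 .,.,98,.; python3 - <<'E'
from h import *
c=shot('side'); 
p=pts(c,[.42,.18],[.51,.28],.044,.053); print(len(p),*rect(p),np.median(p,0)) 
p=pts(c,[.6,.15],[.7,.34],.115,.135); print('bar',*rect(p),np.percentile(p[:,2],95)) 
E
```

```text
t 13.3 p [464.  227.1 166.7] th 82.66 tilt [ 0.003  0.009 -1.   ] F [-1.  -0.2 -1.1] op 0.399 g 0.0
   [4.4, 18.1, -1.3, -0.0]
   -> [649.2 247.6 179.7] 82.7
   [0.0, 0.0, 8.2, -0.0]
   -> [649.2 247.6  97.7] 82.7
208 [464.6 244.5] [68.9 89.6] 88.73 [0.46303934 0.23672667 0.04821674]
bar [649.3 246.7] [111.6  12. ] 83.13 0.1309217255015358
```

Emit:
servo_tool --motion '[[[4.4,18.2,-1.5,0,0.1],[4.4,18.2,-1.5,0,0.1],[4.4,18.2,-1.5,0,0.1],[4.4,18.2,-1.5,0,0.1],[4.4,18.2,-1.5,0,0.1]]]'

```text
time_s: 13.85
eef_pos: [0.6499, 0.2457, 0.1733]
eef_rot: [-0.0, 0.752, 0.66, -0.001]
wrist_force: [0.4, 0.4, 0.0]
opening: 0.449
grasp_force: 0.0
```

Emit:
servo_tool --motion '[[[0,0,0,0,0.1],[0,0,0,0,0.1],[0,0,0,0,0.1]]]'

```text
time_s: 14.15
eef_pos: [0.6454, 0.2467, 0.1761]
eef_rot: [-0.0, 0.751, 0.661, -0.001]
wrist_force: [-0.9, 0.2, 0.5]
opening: 0.448
grasp_force: 0.0
```

```bash
python3 plan.py 649.3,246.9,97.5,82.7
```

```text
t 14.15 p [645.4 246.7 176.1] th 82.68 tilt [-0.    -0.001 -1.   ] F [-0.9  0.2  0.5] op 0.448 g 0.0
   [0.1, 0.4, 7.9, -0.0]
   -> [649.5 247.2  97.1] 82.7
```

Emit:
servo_tool --motion '[[[0.1,0.4,3,0,0.1],[0.1,0.4,6,0,0.1],[0.1,0.4,7.9,0,0.1],[0.1,0.4,7.9,0,0.1],[0.1,0.4,7.9,0,0.1]]]'

```text
time_s: 14.65
eef_pos: [0.6505, 0.2472, 0.0982]
eef_rot: [0.0, 0.751, 0.66, 0.0]
wrist_force: [0.4, 0.5, 0.7]
opening: 0.45
grasp_force: 0.0
```

Emit:
servo_tool --motion '[[[0,0,0,0,1],[0,0,0,0,1],[0,0,0,0,1],[0,0,0,0,1],[0,0,0,0,1]]]'

```text
time_s: 15.15
eef_pos: [0.6502, 0.2477, 0.0998]
eef_rot: [-0.0, 0.751, 0.661, -0.0]
wrist_force: [-7.1, 0.2, 7.4]
opening: 0.115
grasp_force: 58.7
```

```bash
python3 plan.py
```

```text
t 15.15 p [650.2 247.7  99.8] th 82.68 tilt [ 0.    -0.001 -1.   ] F [-7.1  0.2  7.4] op 0.115 g 58.7
```

Emit:
servo_tool --motion '[[[0,-0.55,-0.8,0,1],[0,-1.2,-1.55,0,1],[0,-2,-2.15,0,1],[0,-2.85,-2.65,0,1],[0,-3.75,-3.05,0,1]]]'

```text
time_s: 15.65
eef_pos: [0.6147, 0.252, 0.1299]
eef_rot: [0.001, 0.751, 0.66, 0.002]
wrist_force: [4.4, 0.1, -3.7]
opening: 0.116
grasp_force: 58.6
```

Emit:
servo_tool --motion '[[[0,-0.95,-0.25,0,1],[0,-1.95,-0.35,0,1],[0,-2.95,-0.3,0,1],[0,-3.9,-0.1,0,1],[0,-4.85,0.2,0,1]]]'

```text
time_s: 16.15
eef_pos: [0.5659, 0.2582, 0.1286]
eef_rot: [0.001, 0.751, 0.66, 0.001]
wrist_force: [0.5, -0.7, 6.9]
opening: 0.113
grasp_force: 59.6
```

Emit:
servo_tool --motion '[[[0,-0.85,0.45,0,1],[0,-1.65,1.05,0,1],[0,-2.4,1.75,0,1],[0,-3,2.5,0,1],[0,-3.45,3.35,0,1]]]'

```text
time_s: 16.65
eef_pos: [0.5307, 0.2628, 0.0931]
eef_rot: [0.0, 0.751, 0.661, 0.0]
wrist_force: [-5.1, -6.6, 55.6]
opening: 0.119
grasp_force: 65.4
```

```bash
python3 plan.py
```

```text
t 16.65 p [530.7 262.8  93.1] th 82.68 tilt [ 0.  0. -1.] F [-5.1 -6.6 55.6] op 0.119 g 65.4
```

Emit:
servo_tool --motion '[[[0,0,0,0,0.2],[0,0,0,0,0.2],[0,0,0,0,0.2],[0,0,0,0,0.2]]]'

```text
time_s: 17.05
eef_pos: [0.5311, 0.2623, 0.092]
eef_rot: [-0.0, 0.751, 0.66, -0.0]
wrist_force: [0.5, 0.3, 0.6]
opening: 0.397
grasp_force: 0.0
```

Emit:
servo_tool --motion '[[[0,0,-3,0,0.2],[0,0,-7,0,0.2],[0,0,-8,0,0.2],[0,0,-8,0,0.2],[0,0,-8,0,0.2]]]'

```text
time_s: 17.55
eef_pos: [0.5308, 0.2623, 0.1714]
eef_rot: [-0.0, 0.751, 0.66, -0.001]
wrist_force: [-0.4, 0.2, 0.4]
opening: 0.4
grasp_force: 0.0
```

```bash
python3 plan.py 575.9,-8.5,150,82.7;  python3 - <<'E'
from h import *
c=shot('side')
p=pts(c,[.4,.1],[.68,.4],.082,.093); print('rim',*rect(p)) 
p=pts(c,[.45,.15],[.7,.34],.115,.135); print('bar',*rect(p),np.percentile(p[:,2],95)) 
E
```

```text
t 17.55 p [530.8 262.3 171.4] th 82.64 tilt [-0.001 -0.001 -1.   ] F [-0.4  0.2  0.4] op 0.4 g 0.0
   [-13.1, 4.0, 1.1, -0.0]
   [-13.2, 3.9, 1.0, -0.1]
   -> [575.4  -8.7 150.4] 82.7
rim [476.8 269.1] [196.8 118.3] 82.49
bar [529.6 259.6] [105.2  11.9] 82.85 0.1255849964839603
```

The tray is fully down; the bar and rim readings match the first ones. Next is the bolt.

Emit:
servo_tool --motion '[[[-13.1,4,1,0,0],[-13.1,4,1,0,0],[-13.1,4,1,0,0],[-13.1,4,1,0,0],[-13.1,4,1,0,0]]]'

```text
time_s: 18.1
eef_pos: [0.5533, 0.1268, 0.1607]
eef_rot: [-0.001, 0.752, 0.659, -0.001]
wrist_force: [-0.5, 0.3, 0.1]
opening: 0.499
grasp_force: 0.0
```

Emit:
servo_tool --motion '[[[-13.2,3.9,1,0,0],[-13.2,3.9,1,0,0],[-13.2,3.9,1,0,0],[-13.2,3.9,1,0,0],[-13.2,3.9,1,0,0]]]'

```text
time_s: 18.6
eef_pos: [0.5756, -0.0077, 0.1516]
eef_rot: [-0.001, 0.751, 0.66, -0.0]
wrist_force: [0.0, 0.9, -0.1]
opening: 0.503
grasp_force: 0.0
```

Emit:
servo_tool --motion '[[[0,0,0,0,0],[0,0,0,0,0]]]'

```text
time_s: 18.8
eef_pos: [0.5758, -0.0066, 0.1523]
eef_rot: [-0.0, 0.75, 0.661, -0.0]
wrist_force: [-0.3, -1.1, 0.3]
opening: 0.5
grasp_force: 0.0
```

```bash
python3 plan.py 575.9,-8.5,20,82.7
```

```text
t 18.8 p [575.8  -6.6 152.3] th 82.78 tilt [ 0. -0. -1.] F [-0.3 -1.1  0.3] op 0.5 g 0.0
   [-0.2, 0.0, 13.2, 0.1]
   -> [575.5  -8.6  20.3] 82.7
```

Emit:
servo_tool --motion '[[[-0.2,0,4,0,0],[-0.2,0,8,0,0],[-0.2,0,11,0,0],[-0.2,0,13.2,0,0],[-0.2,0,13.2,0,0]]]'

```text
time_s: 19.3
eef_pos: [0.5727, -0.0085, 0.0171]
eef_rot: [-0.003, 0.75, 0.661, -0.002]
wrist_force: [-0.9, -0.3, -0.4]
opening: 0.501
grasp_force: 0.0
```

Emit:
servo_tool --motion '[[[0,0,0,0,1],[0,0,0,0,1],[0,0,0,0,1],[0,0,0,0,1],[0,0,0,0,1]]]'

```text
time_s: 19.8
eef_pos: [0.5765, -0.0104, 0.0216]
eef_rot: [0.001, 0.751, 0.66, 0.001]
wrist_force: [-1.1, 1.5, 2.3]
opening: 0.266
grasp_force: 59.0
```

```bash
python3 plan.py .,.,200,. 463.4,226.7,200,82.7 .,.,90,.
```

```text
t 19.8 p [576.5 -10.4  21.6] th 82.65 tilt [ 0.     0.002 -1.   ] F [-1.1  1.5  2.3] op 0.266 g 59.0
   [0.0, 0.0, -17.8, -0.0]
   -> [576.5 -10.4 199.6] 82.6
   [11.0, -7.1, -0.0, -0.0]
   [11.1, -7.2, -0.0, -0.1]
   -> [463.  227.1 199.6] 82.7
   [0.0, 0.0, 11.0, -0.0]
   -> [463.  227.1  89.6] 82.7
```

Emit:
servo_tool --motion '[[[0,0,-4,0,1],[0,0,-8,0,1],[0,0,-12,0,1],[0,0,-16,0,1],[0,0,-17.8,0,1]]]'

```text
time_s: 20.3
eef_pos: [0.5776, -0.0109, 0.2032]
eef_rot: [0.003, 0.751, 0.66, 0.002]
wrist_force: [0.3, -0.1, -3.1]
opening: 0.267
grasp_force: 59.8
```

Emit:
servo_tool --motion '[[[11,-7.1,0,0,1],[11,-7.1,0,0,1],[11,-7.1,0,0,1],[11,-7.1,0,0,1],[11,-7.1,0,0,1]]]'

```text
time_s: 20.8
eef_pos: [0.5191, 0.1082, 0.1986]
eef_rot: [0.0, 0.75, 0.661, -0.0]
wrist_force: [-0.5, -1.6, -4.3]
opening: 0.262
grasp_force: 59.8
```

Emit:
servo_tool --motion '[[[4,-2.5,0,0,1],[7,-4.5,0,0,1],[9.5,-6,0,0,1],[11.1,-7.2,0,0,1],[11.1,-7.2,0,0,1]]]'

```text
time_s: 21.3
eef_pos: [0.4617, 0.228, 0.1984]
eef_rot: [-0.0, 0.751, 0.661, -0.0]
wrist_force: [0.5, -0.0, -4.0]
opening: 0.265
grasp_force: 59.9
```

Emit:
servo_tool --motion '[[[0,0,0,0,1],[0,0,0,0,1],[0,0,0,0,1]]]'

```text
time_s: 21.6
eef_pos: [0.4629, 0.2259, 0.1985]
eef_rot: [0.0, 0.752, 0.66, -0.0]
wrist_force: [0.0, -0.2, -3.4]
opening: 0.265
grasp_force: 59.9
```

```bash
python3 plan.py 463.4,226.7,86,82.7; python3 - <<'E'
from h import *
c=shot('side','s5.png'); im=cv2.imread('pics/s5.png')[20:200,90:330]; cv2.imwrite('pics/s5c.png',cv2.resize(im,None,fx=3,fy=3))
E
```

```text
t 21.6 p [462.9 225.9 198.5] th 82.55 tilt [-0.  0. -1.] F [ 0.  -0.2 -3.4] op 0.265 g 59.9
   [0.1, 0.0, 11.2, -0.2]
   -> [463.1 226.9  86.5] 82.7
```

View pics/s5c.png

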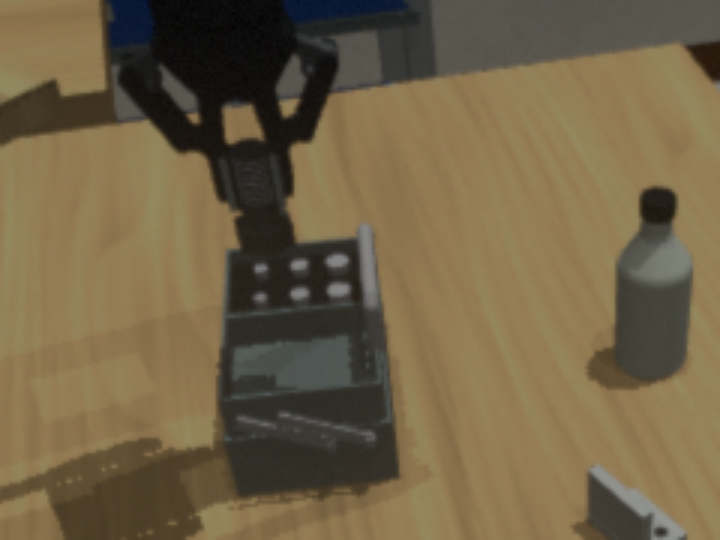

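The bolt is held upright at (260,200) in the crop. The tray is down, with its empty half at (300,370). I'll lower the bolt.

Emit:
servo_tool --motion '[[[0.1,0,3.5,0,1],[0.1,0,7,0,1],[0.1,0,9.5,0,1],[0.1,0,10.7,0,1],[0.1,0,11.2,0,1]]]'

```text
time_s: 22.15
eef_pos: [0.4619, 0.2275, 0.0854]
eef_rot: [-0.0, 0.751, 0.66, -0.001]
wrist_force: [0.9, 0.3, -2.7]
opening: 0.269
grasp_force: 60.2
```

Emit:
servo_tool --motion '[[[0,0,0.1,0,1],[0,0,0.2,0,1],[0,0,0.2,0,1],[0,0,0.2,0,1]]]'

```text
time_s: 22.55
eef_pos: [0.463, 0.2282, 0.0855]
eef_rot: [0.0, 0.751, 0.66, 0.001]
wrist_force: [-0.2, 0.2, -4.4]
opening: 0.265
grasp_force: 60.2
```

```bash
python3 plan.py
```

```text
t 22.55 p [463.  228.2  85.5] th 82.66 tilt [ 0.001  0.002 -1.   ] F [-0.2  0.2 -4.4] op 0.265 g 60.2
```

Emit:
servo_tool --motion '[[[0,0,0.1,0,1],[0,0,0.2,0,1],[0,0,0.3,0,1],[0,0,0.3,0,1]]]'

```text
time_s: 22.95
eef_pos: [0.4626, 0.2282, 0.0824]
eef_rot: [0.0, 0.751, 0.66, 0.0]
wrist_force: [-3.0, -1.0, 4.9]
opening: 0.267
grasp_force: 60.9
```

```bash
python3 plan.py
```

```text
t 22.95 p [462.6 228.2  82.4] th 82.66 tilt [ 0.  0. -1.] F [-3.  -1.   4.9] op 0.267 g 60.9
```

Emit:
servo_tool --motion '[[[0,0,0,0,0.1],[0,0,0,0,0.1],[0,0,0,0,0.1],[0,0,-4,0,0.1],[0,0,-8,0,0.1]]]'

```text
time_s: 23.45
eef_pos: [0.4611, 0.2277, 0.1611]
eef_rot: [-0.001, 0.751, 0.66, -0.002]
wrist_force: [0.9, -0.1, -0.1]
opening: 0.451
grasp_force: 0.0
```

Emit:
servo_tool --motion '[[[0,0,-4,0,0.1],[0,0,-6,0,0.1],[0,0,-6,0,0.1]]]'

```text
time_s: 23.75
eef_pos: [0.4647, 0.2286, 0.2255]
eef_rot: [0.002, 0.751, 0.66, 0.003]
wrist_force: [0.1, 0.7, -0.8]
opening: 0.447
grasp_force: 0.0
```

```bash
python3 plan.py 479.4,-65.2,140,-6.5
```

```text
t 23.75 p [464.7 228.6 225.5] th 82.65 tilt [ 0.003  0.007 -1.   ] F [ 0.1  0.7 -0.8] op 0.447 g 0.0
   [-9.7, 1.7, 2.8, 29.7]
   [-7.5, 6.3, 2.9, 29.7]
   [-3.4, 9.2, 2.8, 29.8]
   -> [479.4 -65.5 140.5] -6.5
```

Emit:
servo_tool --motion '[[[-9.7,1.7,2.8,29.7,-0.5],[-9.7,1.7,2.8,29.7,-0.5],[-9.7,1.7,2.8,29.7,-0.5],[-9.7,1.7,2.8,29.7,-0.5],[-9.7,1.7,2.8,29.7,-0.5]]]'

```text
time_s: 24.25
eef_pos: [0.4661, 0.1291, 0.192]
eef_rot: [-0.0, 0.896, 0.445, -0.001]
wrist_force: [0.1, -0.4, 0.3]
opening: 0.751
grasp_force: 0.0
```

Emit:
servo_tool --motion '[[[-7.5,6.3,2.9,29.7,-0.5],[-7.5,6.3,2.9,29.7,-0.5],[-7.5,6.3,2.9,29.7,-0.5],[-7.5,6.3,2.9,29.7,-0.5],[-7.5,6.3,2.9,29.7,-0.5]]]'

```text
time_s: 24.75
eef_pos: [0.4714, 0.0317, 0.1636]
eef_rot: [-0.0, 0.979, 0.202, -0.001]
wrist_force: [-0.0, -0.4, 0.9]
opening: 0.75
grasp_force: 0.0
```

Emit:
servo_tool --motion '[[[-3.4,9.2,2.8,29.8,-0.5],[-3.4,9.2,2.8,29.8,-0.5],[-3.4,9.2,2.8,29.8,-0.5],[-3.4,9.2,2.8,29.8,-0.5],[-3.4,9.2,2.8,29.8,-0.5]]]'

```text
time_s: 25.25
eef_pos: [0.4768, -0.0659, 0.136]
eef_rot: [-0.0, 0.998, -0.056, -0.0]
wrist_force: [-0.5, -0.4, 0.5]
opening: 0.75
grasp_force: 0.0
```

Emit:
servo_tool --motion '[[[0,0,0,0,-0.5],[0,0,0,0,-0.5],[0,0,0,0,-0.5]]]'

```text
time_s: 25.55
eef_pos: [0.4771, -0.0656, 0.1366]
eef_rot: [0.0, 0.998, -0.056, 0.0]
wrist_force: [0.2, 0.6, 0.4]
opening: 0.751
grasp_force: 0.0
```

```bash
python3 plan.py 479.4,-65.2,80,-6.5; python3 - <<'E'
from h import *
o=ctrl.get_obs()['eef_pos']; c=shot('side','s6.png')
a=np.radians(-6.5); ex=np.array([np.cos(a),np.sin(a)]); ey=np.array([-np.sin(a),np.cos(a)])
W=pts(c,o[:2]-.1,o[:2]+.1,.11,.3); y=(W[:,:2]-o[:2])@ey*1000; x=(W[:,:2]-o[:2])@ex*1000; z=(W[:,2]-o[2])*1000
print('lowest',np.sort(z)[:10].round(1))
for k in range(0,130,10):
    m=(z>k)&(z<=k+10)
    if m.any(): print(k,m.sum(),'y',np.sort(y[m])[[0,-1]].round(),'inner',y[m][y[m]<0].max().round() if (y[m]<0).any() else '',y[m][y[m]>0].min().round() if (y[m]>0).any() else '','x',x[m].min().round(),x[m].max().round())
t=shot('top')
p=pts(t,[.42,.18],[.51,.27],.11,.14); print('bolt top',*rect(p),np.median(p[:,2]))
p=pts(c,[.42,.18],[.51,.27],.11,.14); print('bolt side',*rect(p),np.median(p[:,2]))
E
```

```text
t 25.55 p [477.1 -65.6 136.6] th -6.4 tilt [ 0.  0. -1.] F [0.2 0.6 0.4] op 0.751 g 0.0
   [0.2, -0.1, 5.7, 0.1]
   -> [479.2 -64.9  79.6] -6.5
lowest [13.6 13.9 14.3 15.  15.2 15.4 15.9 16.2 16.8 17.1]
10 17 y [-43. -38.] inner -38.0  x -10.0 10.0
20 55 y [-47. -37.] inner -37.0  x -11.0 11.0
30 65 y [-48.  33.] inner -37.0 30.0 x -11.0 11.0
40 15 y [-47.  32.] inner -45.0 31.0 x -7.0 9.0
50 1 y [-38. -38.] inner -38.0  x 13.0 13.0
60 106 y [-65. -32.] inner -32.0  x -13.0 13.0
70 72 y [-67. -35.] inner -35.0  x -12.0 16.0
80 113 y [-68. -17.] inner -17.0  x -17.0 17.0
90 169 y [-69.  14.] inner -11.0 11.0 x -17.0 18.0
100 189 y [-69.  11.] inner -14.0 11.0 x -20.0 19.0
110 385 y [-71. -10.] inner -10.0  x -20.0 19.0
120 111 y [-44. -24.] inner -24.0  x -11.0 11.0
bolt top [463.  230.2] [22.3 24.5] 0.08 0.12889495106468377
bolt side [0. 0.] [0. 0.] 0.0 nan
  return _methods._mean(a, axis=axis, dtype=dtype,
  ret = ret.dtype.type(ret / rcount)
```

View pics/s6.png

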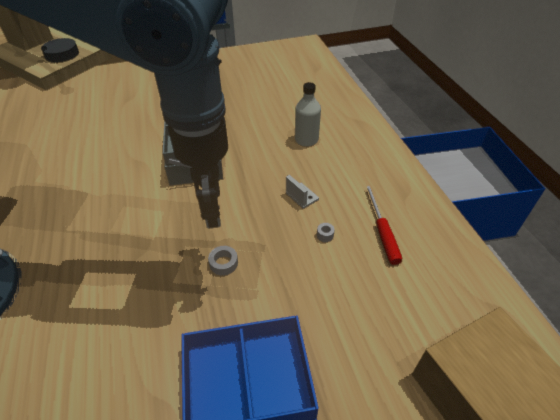

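The side view shows the jaws around (208,205), above the large collar at (223,260). The top camera reads the bolt standing in the tray, its top at 0.129 m.

Emit:
servo_tool --motion '[[[0.2,-0.1,4,0,-0.5],[0.2,-0.1,8,0,-0.5],[0.2,-0.1,11,0,-0.5],[0.2,-0.1,12.5,0,-0.5],[0.2,-0.1,13,0,-0.5]]]'

```text
time_s: 26.15
eef_pos: [0.4776, -0.0647, 0.0046]
eef_rot: [-0.001, 0.998, -0.057, -0.002]
wrist_force: [-0.1, 0.6, 1.0]
opening: 0.75
grasp_force: 0.0
```

Emit:
servo_tool --motion '[[[0,0,0.4,0,-0.5],[0,0,0.8,0,-0.5],[0,0,1.1,0,-0.5],[0,0,1.1,0,-0.5],[0,0,1.1,0,-0.5]]]'

```text
time_s: 26.65
eef_pos: [0.4794, -0.0655, -0.0041]
eef_rot: [0.0, 0.998, -0.057, 0.0]
wrist_force: [0.2, -0.4, -0.2]
opening: 0.749
grasp_force: 0.0
```

```bash
python3 plan.py 479.4,-65.2,-6,-6.5
```

```text
t 26.65 p [479.4 -65.5  -4.1] th -6.54 tilt [ 0.001  0.    -1.   ] F [ 0.2 -0.4 -0.2] op 0.749 g 0.0
   [-0.0, -0.0, 0.2, -0.0]
   -> [479.4 -65.5  -6.1] -6.5
```

Emit:
servo_tool --motion '[[[0,0,0.1,0,1],[0,0,0.1,0,1],[0,0,0.1,0,1],[0,0,0.1,0,1],[0,0,0.1,0,1]]]'

```text
time_s: 27.15
eef_pos: [0.4796, -0.0654, -0.0041]
eef_rot: [0.0, 0.998, -0.057, 0.0]
wrist_force: [-4.3, 1.9, 14.0]
opening: 0.604
grasp_force: 60.5
```

```bash
python3 plan.py .,.,100,. 429.6,-283.5,100,-6.5 .,.,4,.
```

```text
t 27.15 p [479.6 -65.4  -4.1] th -6.51 tilt [ 0.001  0.    -1.   ] F [-4.3  1.9 14. ] op 0.604 g 60.5
   [0.0, 0.0, -10.4, -0.0]
   -> [479.6 -65.4  99.9] -6.5
   [-1.2, 11.1, -0.0, -0.0]
   [-1.3, 11.1, -0.0, -0.0]
   -> [ 429.6 -283.2   99.9] -6.5
   [0.0, 0.0, 9.6, -0.0]
   -> [ 429.6 -283.2    3.9] -6.5
```

Emit:
servo_tool --motion '[[[0,0,-3,0,1],[0,0,-7,0,1],[0,0,-10.4,0,1],[0,0,-10.4,0,1]]]'

```text
time_s: 27.55
eef_pos: [0.4826, -0.0666, 0.1033]
eef_rot: [0.001, 0.998, -0.057, 0.004]
wrist_force: [0.1, -0.2, -2.3]
opening: 0.601
grasp_force: 65.1
```

Emit:
servo_tool --motion '[[[-1.2,11.1,0,0,1],[-1.2,11.1,0,0,1],[-1.2,11.1,0,0,1],[-1.2,11.1,0,0,1],[-1.2,11.1,0,0,1]]]'

```text
time_s: 28.05
eef_pos: [0.4537, -0.1734, 0.0974]
eef_rot: [-0.001, 0.998, -0.058, -0.001]
wrist_force: [-0.0, 0.5, -1.7]
opening: 0.609
grasp_force: 65.0
```

Emit:
servo_tool --motion '[[[-1.3,11.1,0,0,1],[-1.3,11.1,0,0,1],[-1.3,11.1,0,0,1],[-1.3,11.1,0,0,1],[-1.3,11.1,0,0,1]]]'

```text
time_s: 28.55
eef_pos: [0.4289, -0.2811, 0.0978]
eef_rot: [-0.001, 0.998, -0.057, -0.001]
wrist_force: [0.2, 0.5, -2.7]
opening: 0.598
grasp_force: 65.0
```

Emit:
servo_tool --motion '[[[0,0,0,0,1],[0,0,0,0,1],[0,0,0,0,1]]]'

```text
time_s: 28.85
eef_pos: [0.4292, -0.282, 0.0985]
eef_rot: [-0.0, 0.998, -0.056, -0.0]
wrist_force: [0.3, -0.5, -2.8]
opening: 0.602
grasp_force: 65.0
```

```bash
python3 plan.py 429.6,-283.5,6,-6.5
```

```text
t 28.85 p [ 429.2 -282.    98.5] th -6.46 tilt [-0. -0. -1.] F [ 0.3 -0.5 -2.8] op 0.602 g 65.0
   [0.1, 0.1, 9.2, 0.0]
   -> [ 430.1 -283.1    6.5] -6.5
```

Emit:
servo_tool --motion '[[[0.1,0.1,3,0,1],[0.1,0.1,6,0,1],[0.1,0.1,8,0,1],[0.1,0.1,9,0,1],[0.1,0.1,9.2,0,1]]]'

```text
time_s: 29.35
eef_pos: [0.4293, -0.2833, 0.0055]
eef_rot: [-0.001, 0.998, -0.057, -0.001]
wrist_force: [0.5, 0.4, -3.0]
opening: 0.601
grasp_force: 65.0
```

Emit:
servo_tool --motion '[[[0,0,0.2,0,1],[0,0,0.4,0,1],[0,0,0.6,0,1],[0,0,0.6,0,1],[0,0,0.6,0,1]]]'

```text
time_s: 29.85
eef_pos: [0.43, -0.2843, 0.0009]
eef_rot: [0.0, 0.998, -0.057, 0.0]
wrist_force: [0.3, 0.1, -2.5]
opening: 0.598
grasp_force: 65.0
```

```bash
python3 plan.py
```

```text
t 29.85 p [ 430.  -284.3    0.9] th -6.55 tilt [ 0.  0. -1.] F [ 0.3  0.1 -2.5] op 0.598 g 65.0
```

Emit:
servo_tool --motion '[[[0,0,0.1,0,1],[0,0,0.2,0,1],[0,0,0.2,0,1]]]'

```text
time_s: 30.15
eef_pos: [0.4301, -0.2844, -0.0001]
eef_rot: [0.0, 0.998, -0.057, 0.0]
wrist_force: [-4.3, 3.6, 12.7]
opening: 0.604
grasp_force: 66.5
```

Emit:
servo_tool --motion '[[[0,0,0,0,-0.4],[0,0,0,0,-0.4],[0,0,0,0,-0.4],[0,0,-4,0,-0.4],[0,0,-8,0,-0.4]]]'

```text
time_s: 30.65
eef_pos: [0.4287, -0.283, 0.0779]
eef_rot: [-0.001, 0.998, -0.057, -0.002]
wrist_force: [-0.1, -0.4, 0.5]
opening: 0.7
grasp_force: 0.0
```

Emit:
servo_tool --motion '[[[0,0,-4,0,0.2],[0,0,-7,0,0.2],[0,0,-7,0,0.2]]]'

```text
time_s: 30.95
eef_pos: [0.4322, -0.2866, 0.1535]
eef_rot: [0.003, 0.998, -0.057, 0.003]
wrist_force: [-0.1, -0.5, 0.4]
opening: 0.397
grasp_force: 0.0
```

```bash
python3 plan.py 660,53.8,150,111.2 .,.,14,. ; python3 - <<'E'
from h import *
c=shot('side'); p=pts(c,[.38,-.36],[.48,-.22],.018,.034); print(*rect(p),np.median(p[:,2]),len(p))
E
```

```text
t 30.95 p [ 432.2 -286.6  153.5] th -6.54 tilt [ 0.007  0.006 -1.   ] F [-0.1 -0.5  0.4] op 0.397 g 0.0
   [4.7, -9.1, 0.1, -29.4]
   [8.5, -5.6, 0.1, -29.5]
   [10.3, -0.7, 0.1, -29.4]
   [9.2, 4.4, 0.0, -29.4]
   -> [659.9  53.7 150.5] 111.2
   [0.0, 0.0, 13.6, -0.0]
   -> [659.9  53.7  14.5] 111.2
[ 431.5 -277.1] [121.   88.5] 83.54 0.024909215545948084 960
```

Emit:
servo_tool --motion '[[[4.7,-9.1,0,-29.4,0.2],[4.7,-9.1,0,-29.4,0.2],[4.7,-9.1,0,-29.4,0.2],[4.7,-9.1,0,-29.4,0.2],[4.7,-9.1,0,-29.4,0.2]]]'

```text
time_s: 31.5
eef_pos: [0.4862, -0.1979, 0.1467]
eef_rot: [-0.001, 0.98, 0.199, -0.001]
wrist_force: [-0.5, -0.4, 0.1]
opening: 0.401
grasp_force: 0.0
```

Emit:
servo_tool --motion '[[[8.5,-5.6,0,-29.5,0.2],[8.5,-5.6,0,-29.5,0.2],[8.5,-5.6,0,-29.5,0.2],[8.5,-5.6,0,-29.5,0.2],[8.5,-5.6,0,-29.5,0.2]]]'

```text
time_s: 32.0
eef_pos: [0.5429, -0.1141, 0.1472]
eef_rot: [-0.001, 0.898, 0.441, -0.001]
wrist_force: [-0.5, -0.5, 0.3]
opening: 0.402
grasp_force: 0.0
```

Emit:
servo_tool --motion '[[[10.3,-0.7,0,-29.4,0.2],[10.3,-0.7,0,-29.4,0.2],[10.3,-0.7,0,-29.4,0.2],[10.3,-0.7,0,-29.4,0.2],[10.3,-0.7,0,-29.4,0.2]]]'

```text
time_s: 32.5
eef_pos: [0.6004, -0.0288, 0.1476]
eef_rot: [-0.001, 0.757, 0.653, -0.0]
wrist_force: [-0.3, -0.2, 0.8]
opening: 0.399
grasp_force: 0.0
```

Emit:
servo_tool --motion '[[[9.2,4.4,0,-29.4,0.2],[9.2,4.4,0,-29.4,0.2],[9.2,4.4,0,-29.4,0.2],[9.2,4.4,0,-29.4,0.2],[9.2,4.4,0,-29.4,0.2]]]'

```text
time_s: 33.0
eef_pos: [0.6573, 0.0556, 0.1477]
eef_rot: [-0.0, 0.567, 0.824, -0.0]
wrist_force: [0.2, 0.8, 0.6]
opening: 0.4
grasp_force: 0.0
```

Emit:
servo_tool --motion '[[[0,0,0,0,0.2],[0,0,0,0,0.2],[0,0,0,0,0.2]]]'

```text
time_s: 33.3
eef_pos: [0.6575, 0.0555, 0.1486]
eef_rot: [0.0, 0.566, 0.824, 0.0]
wrist_force: [-0.0, -0.2, -0.4]
opening: 0.398
grasp_force: 0.0
```

```bash
python3 plan.py 659.7,53.8,12,111.2
```

```text
t 33.3 p [657.5  55.5 148.6] th 111.01 tilt [-0.  0. -1.] F [-0.  -0.2 -0.4] op 0.398 g 0.0
   [-0.2, 0.1, 13.7, -0.2]
   -> [659.2  53.9  11.6] 111.2
```

Emit:
servo_tool --motion '[[[-0.2,0.1,4,-0.2,0.2],[-0.2,0.1,8,-0.2,0.2],[-0.2,0.1,11,-0.2,0.2],[-0.2,0.1,13,-0.2,0.2],[-0.2,0.1,13.7,-0.2,0.2]]]'

```text
time_s: 33.8
eef_pos: [0.6571, 0.0544, 0.0086]
eef_rot: [-0.002, 0.564, 0.825, -0.001]
wrist_force: [-0.2, -0.2, 0.8]
opening: 0.4
grasp_force: 0.0
```

Emit:
servo_tool --motion '[[[0,0,0,0,0.2],[0,0,0,0,1],[0,0,0,0,1],[0,0,0,0,1],[0,0,0,0,1]]]'

```text
time_s: 34.3
eef_pos: [0.6608, 0.0544, 0.0136]
eef_rot: [0.002, 0.564, 0.826, 0.001]
wrist_force: [-0.7, -1.0, 5.6]
opening: 0.107
grasp_force: 59.6
```

Emit:
servo_tool --motion '[[[0,0,0,0,1],[0,0,0,0,1]]]'

```text
time_s: 34.5
eef_pos: [0.6608, 0.0544, 0.0136]
eef_rot: [0.002, 0.564, 0.826, 0.001]
wrist_force: [-1.7, 0.1, 6.1]
opening: 0.103
grasp_force: 59.6
```

```bash
python3 plan.py .,.,120,. 517,-293.4,120,83.5
```

```text
t 34.5 p [660.8  54.4  13.6] th 111.35 tilt [-0.002  0.003 -1.   ] F [-1.7  0.1  6.1] op 0.103 g 59.6
   [0.0, 0.0, -10.6, -0.0]
   -> [660.8  54.4 119.6] 111.3
   [-13.6, -13.0, -0.0, 13.9]
   [-16.3, -9.4, -0.0, 13.9]
   -> [ 517.1 -293.4  119.6] 83.5
```

Emit:
servo_tool --motion '[[[0,0,-3,0,1],[0,0,-7,0,1],[0,0,-10.6,0,1],[0,0,-10.6,0,1]]]'

```text
time_s: 34.9
eef_pos: [0.6633, 0.0543, 0.1245]
eef_rot: [0.005, 0.564, 0.826, 0.003]
wrist_force: [0.8, -0.1, -0.6]
opening: 0.104
grasp_force: 58.9
```

Emit:
servo_tool --motion '[[[-13.6,-13,0,13.9,1],[-13.6,-13,0,13.9,1],[-13.6,-13,0,13.9,1],[-13.6,-13,0,13.9,1],[-13.6,-13,0,13.9,1]]]'

```text
time_s: 35.4
eef_pos: [0.5855, -0.1237, 0.1168]
eef_rot: [-0.0, 0.662, 0.75, -0.001]
wrist_force: [-0.0, 0.2, -0.8]
opening: 0.104
grasp_force: 59.0
```

Emit:
servo_tool --motion '[[[-16.3,-9.4,0,13.9,1],[-16.3,-9.4,0,13.9,1],[-16.3,-9.4,0,13.9,1],[-16.3,-9.4,0,13.9,1],[-16.3,-9.4,0,13.9,1]]]'

```text
time_s: 35.9
eef_pos: [0.5139, -0.2971, 0.1171]
eef_rot: [0.0, 0.747, 0.664, -0.001]
wrist_force: [0.8, -0.1, -1.1]
opening: 0.103
grasp_force: 59.1
```

Emit:
servo_tool --motion '[[[0,0,0,0,1],[0,0,0,0,1],[0,0,0,0,1]]]'

```text
time_s: 36.2
eef_pos: [0.5161, -0.2916, 0.1172]
eef_rot: [-0.0, 0.745, 0.667, 0.0]
wrist_force: [-0.7, 0.4, -1.6]
opening: 0.103
grasp_force: 59.1
```

```bash
python3 plan.py 509.1,-292.6,24,83.5; python3 - <<'E'
from h import *
c=shot('side','s7.png')
E
```

```text
t 36.2 p [ 516.1 -291.6  117.2] th 83.67 tilt [ 0.001 -0.    -1.   ] F [-0.7  0.4 -1.6] op 0.103 g 59.1
   [-0.2, -0.7, 9.3, 0.2]
   -> [ 509.  -292.8   24.2] 83.5
```

View pics/s7.png

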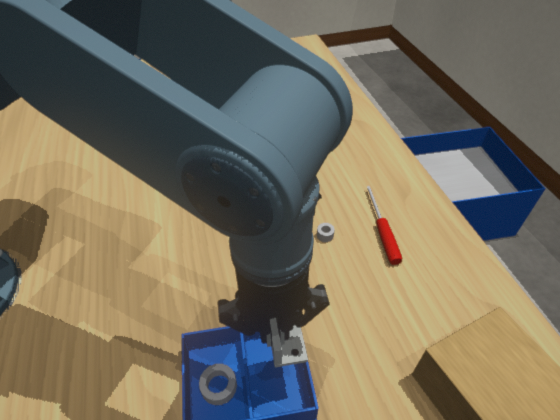

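The collar lies flat in the near cell at (218,384). The bracket, at (285,345), hangs level over the far cell with its plate toward +x. I'll lower it.

Emit:
servo_tool --motion '[[[-0.2,-0.7,2,0.2,1],[-0.2,-0.7,5,0.2,1],[-0.2,-0.7,7.5,0.2,1],[-0.2,-0.7,8.8,0.2,1],[-0.2,-0.7,9.3,0.2,1]]]'

```text
time_s: 36.75
eef_pos: [0.508, -0.2931, 0.023]
eef_rot: [-0.001, 0.747, 0.665, -0.0]
wrist_force: [-0.1, 1.0, -2.1]
opening: 0.105
grasp_force: 59.1
```

Emit:
servo_tool --motion '[[[0,0,0.2,0,1],[0,0,0.3,0,1],[0,0,0.4,0,1],[0,0,0.4,0,1],[0,0,0.4,0,1]]]'

```text
time_s: 37.25
eef_pos: [0.5087, -0.2948, 0.0211]
eef_rot: [0.001, 0.747, 0.665, 0.0]
wrist_force: [0.5, 0.3, -1.9]
opening: 0.104
grasp_force: 59.1
```

```bash
python3 plan.py
```

```text
t 37.25 p [ 508.7 -294.8   21.1] th 83.35 tilt [-0.001  0.001 -1.   ] F [ 0.5  0.3 -1.9] op 0.104 g 59.1
```

Emit:
servo_tool --motion '[[[0,0,0.1,0,1],[0,0,0.2,0,1],[0,0,0.3,0,1],[0,0,0.4,0,1],[0,0,0.4,0,1]]]'

```text
time_s: 37.75
eef_pos: [0.5084, -0.2944, 0.0175]
eef_rot: [-0.0, 0.747, 0.665, -0.0]
wrist_force: [-3.6, 3.4, 9.5]
opening: 0.104
grasp_force: 60.6
```

```bash
python3 plan.py
```

```text
t 37.75 p [ 508.4 -294.4   17.5] th 83.36 tilt [ 0. -0. -1.] F [-3.6  3.4  9.5] op 0.104 g 60.6
```

Contact. I'll release, rise, move clear toward the base, and check both kits.

Emit:
servo_tool --motion '[[[0,0,0,0,0.6],[0,0,0,0,0.6],[0,0,0,0,0.6],[0,0,-3,0,0.6],[0,0,-7,0,0.6]]]'

```text
time_s: 38.25
eef_pos: [0.5066, -0.293, 0.0846]
eef_rot: [-0.003, 0.747, 0.665, -0.0]
wrist_force: [0.3, -0.9, 0.1]
opening: 0.2
grasp_force: 0.0
```

Emit:
servo_tool --motion '[[[0,0,-5,0,0.6],[0,0,-10,0,0.6],[0,-5,-13,0,0.6],[0,-10,-13,0,0.6],[0,-15,-13,0,0.6]]]'

```text
time_s: 38.75
eef_pos: [0.3659, -0.2782, 0.2178]
eef_rot: [0.002, 0.747, 0.665, -0.0]
wrist_force: [0.2, -1.3, -0.3]
opening: 0.194
grasp_force: 0.0
```

Emit:
servo_tool --motion '[[[-5,0,0,0,0.6],[-10,0,0,0,0.6],[-15,0,0,0,0.6],[-19,0,0,0,0.6],[-19,0,0,0,0.6]]]'

```text
time_s: 39.25
eef_pos: [0.343, -0.4712, 0.216]
eef_rot: [0.001, 0.748, 0.663, -0.001]
wrist_force: [-0.4, 1.0, -0.2]
opening: 0.202
grasp_force: 0.0
```

Emit:
servo_tool --motion '[[[0,0,0,0,0.6],[0,0,0,0,0.6],[0,0,0,0,0.6]]]'

```text
time_s: 39.55
eef_pos: [0.3451, -0.4654, 0.2165]
eef_rot: [-0.0, 0.746, 0.665, 0.0]
wrist_force: [0.2, -0.6, -0.4]
opening: 0.194
grasp_force: 0.0
```

```bash
python3 plan.py; python3 - <<'E'
from h import *
t=shot('top','t8.png'); s=shot('side','s8.png')
cv2.imwrite('pics/f8.png',np.hstack([cv2.resize(cv2.imread('pics/'+f),(400,300)) for f in('t8.png','s8.png')]))
im=cv2.imread('pics/s8.png'); cv2.imwrite('pics/f8.png',np.hstack([cv2.resize(im[80:200,140:300],(400,300)),cv2.resize(im[310:420,170:330],(400,300))]))
for n,lo,hi,a,b in(('tray rim',[.38,.1],[.68,.4],.082,.093),('bar',[.45,.15],[.7,.34],.115,.126),('bolt',[.42,.18],[.51,.27],.12,.14),('web',[.47,-.35],[.55,-.24],.0505,.06),('small',[.65,-.09],[.72,-.02],.017,.03),('bottle',[.7,.2],[.8,.3],.13,.17)):
    for c in(t,s):
        p=pts(c,lo,hi,a,b)
        if len(p)>4: print(n,*rect(p),np.median(p[:,2]).round(4))
E
```

```text
t 39.55 p [ 345.1 -465.4  216.5] th 83.43 tilt [ 0. -0. -1.] F [ 0.2 -0.6 -0.4] op 0.194 g 0.0
tray rim [476.7 266.5] [201.7 114. ] 82.75 0.0867
tray rim [477.  269.4] [195.5 118.1] 82.6 0.0854
bar [498.5 267.2] [109.4  81.4] 81.41 0.1239
bar [496.9 265.5] [108.5  81.2] 81.09 0.1232
bolt [463.5 230.5] [21.8 24.1] 51.66 0.1287
bolt [462.2 228.7] [24.7 23.3] 71.28 0.1268
web [ 509.  -293.6] [59.1 10.7] 83.25 0.0546
web [ 508.1 -293.6] [60. 10.] 83.34 0.0531
small [685.2 -56.1] [31.8 31.6] 39.91 0.0223
small [683.1 -56.8] [32.9 31.4] 32.13 0.0208
bottle [749.5 246.3] [26.6 27.1] 89.57 0.1498
bottle [746.9 244.5] [27.5 26.1] 35.6 0.1464
```

View pics/f8.png

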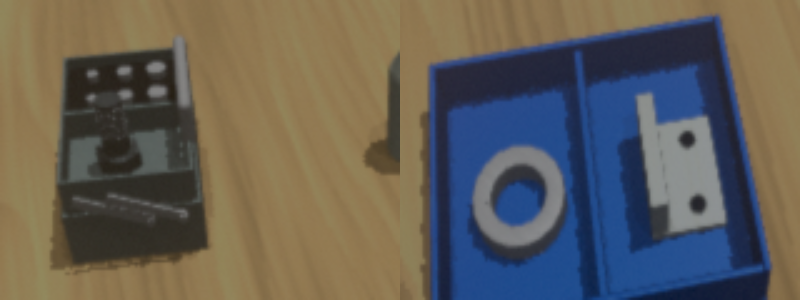

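View pics/t8.png

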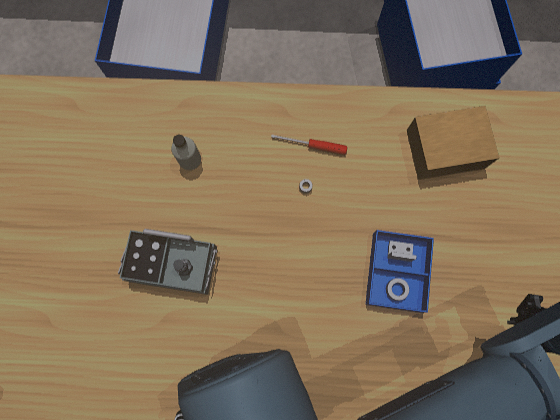

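The close-ups show the bolt standing on its head in the closed tray, at (118,140). In the bin, the collar lies flat at (520,200) and the bracket stands on its plate at (680,165), one per cell. In the top view the small collar (306,186) and the bottle (186,152) haven't moved, and the arm is clear.

```bash
python3 -c "
from bench import ctrl
print(ctrl.hand_in())"
```

```text
the job is handed in; nothing more can be done
None
```

I made up both kits in the order asked and handed the job in at about 40 s of the 134 s: hub under the lowered tray, bolt standing in the tray, and the large collar and bracket in separate bin cells. The small collar and bottle stayed where they were, and the hand-in gave no verdict.

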